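# Strip the candle-mould clamp and sort its parts

### The arm

A 7-joint arm with a two-finger parallel gripper is mounted at the origin on the work surface. World frame = base frame: x ahead of the robot, y to its left, z up, the work surface at z = 0. Lengths are in m, angles in rad, forces in N, time in s.
With the tool pointing down it reaches from about 0.4 to 0.85 m from the base axis. Payload 10.4 kg.
Tool frame: the origin (TCP) lies at the very end of the fingers, on their centre line; the grasp point (between the pads) lies 19 mm behind it (grip_point_offset is the distance from the TCP to the grasp point, in m); z points along the fingers, y is the line along which they close (so a half turn about z gives the same grasp; the last joint's range is limited). The gripper opens to 87 mm and grips with 3 to 60 N. Pads are 19 mm wide; open, the fingers measure 117 mm over their backs; the gripper's body (75 mm by 190 mm) begins 51 mm behind the grasp point.
Start: joints at [1.203, 0.332, -0.065, 1.46, 0.022, 1.35, -0.088], TCP at [0.211, -0.588, 0.223] pointing down, gripper open.
Joint ranges: [-2.6, 2.6], [-0.5, 2.12], [-1.47, 1.34], [0.16, 2.42], [-1.27, 4.41], [0.06, 2.06], [-2.6, 2.6]. Speed limits (rad/s): [2.22, 2.22, 2.79, 2.79, 3.14, 3.14, 3.14].

### API

Orientations are given as a unit quaternion [x, y, z, w].
In Python, from bench import * gives the robot as it stands.
- The arm moves only by the tool play_rows, never from a script. Its argument "increments" is text: rows parted by semicolons, each of 7 numbers parted by spaces: the turn, a rotation vector about the tool's x, y, z in rad, then the shift along the tool's x, y, z in m, then the opening, from 0 (shut) to 1 (fully open). A call has 1 to 8 rows; each row is the pose to reach, as a shift and turn from the pose commanded when the call began, along the tool's axes at that moment; what a row does not reach only later rows make up. A row lasts 1/10 s, in which the tool goes at most 50 mm and 8.59 degrees, less where a joint would pass 70% of its speed; a pose out of reach is approached as far as the arm can. A call with a gripper value outside its range is refused whole. The fingers move at their own pace and stop on an object; "grip_force" is the grip in N (left out, the last holds). Time passes only in rows, so rows that repeat a pose let the fingers close. It gives the time, the measured TCP pose, the force, the opening and the grip force at its end, in the units of the state.
- read_state(): the state, without advancing time (a new reading comes with each control period).
- camera(name): name is "side" or "top" or "wrist"; returns a dict with "color" (480x640x3 uint8, red, green, blue), "fx", "fy", "cx", "cy" (pixels), "k1" (the pictures are not rectified: a ray, as slopes to the right and down, at radius r is drawn at 1 + k1 r^2 times it, then the intrinsics apply), "camera_from_world" (4x4, takes a point from world to camera coordinates); the wrist camera has in their place "mount" (4x4, takes a point from camera to tool coordinates, whose origin is the TCP and whose axes are the flange's). Camera axes: x right, y down, z forward; pixel columns grow to the right and rows downward; lengths in m; the calibration is good to about 2 mm. A picture is of the moment at which its call begins: read the wrist's pose just before it. There is no depth.
- close_job(): hands the job in; it is judged then, once.
The state is a dict: "time": time; "joint_positions": joint angles; "joint_vel": joint speeds; "joint_torque": joint torques, N m; "ee_pos": TCP position; "eef_rot": TCP orientation; "ft_force": force on the tool from outside, world axes, zero at the start; "torque": the same for the moment, N m; "width": finger opening in m; "grip_force": force on a finger pad.
Only numpy, scipy, OpenCV 4.12 (cv2) and the standard library are available. Lean on these libraries where they do the work, as an engineer would, in place of code of your own. Each camera call takes 0.05 s, during which the arm holds its last target. There are 200 camera calls.

### The job

The casting is done: strip the clamp stand, taking off first the wing nut, then the spacer, then the bracket, and put each in its own place before taking off the next: wing nut in the round steel dish, spacer in the square plywood box, bracket in the long shallow grey tray. The second spacer standing loose on the bench belongs in the plywood box too, and the wax plug in the deep white tub with the wax scraps; these two can go at any time. Set everything down right way up on the bottom of its container: wing nut wings up, spacers on end, bracket flat with its bent ends up, plug on its broad foot.

Things in the scene. Friction and masses are not known exactly. Their poses are not given: they have to be found in the camera images.
- stand: clamp stand, fixed: round grey base 80 mm across, 12 mm high; boss 22 mm across up to 30 mm; smooth upright stud, 8 mm thick, up to 80 mm. Origin: centre of underside, on the stud's axis, z up. On it at the start: bracket (underside at 30 mm), spacer_a (35 mm), wing nut (55 mm); nothing is screwed tight: each part lifts straight off, with about 2 mm play, and can turn on the stud.
- wing_nut: brass wing nut, on top of the stack on the stud: round hub 22 mm across and 14 mm high with a 12 mm bore, two wings 6 mm thick reaching to 22 mm either side of the axis and from 4 to 24 mm above its underside. Origin at the centre of the hub's underside, z along the bore (up), x along the wings; grip the hub across y (22 mm wide).
- spacer_a: plain aluminium sleeve, outside diameter 24 mm, bore 12 mm, 20 mm tall; origin at the centre of its lower end, z along its bore, up as it stands. This one is on the stud, between bracket and wing nut.
- bracket: flat steel strap bracket, lowest on the stud: 110 mm long (x), 30 mm wide (y), 5 mm thick, both ends bent up to 20 mm above its underside, a 14 mm hole in its middle. Origin at the middle of its underside, z up; grip it across y at the middle (30 mm), the stud passing between the fingers; its edges overhang the boss by 4 mm.
- spacer_b: plain aluminium sleeve, outside diameter 24 mm, bore 12 mm, 20 mm tall; origin at the centre of its lower end, z along its bore, up as it stands. This one stands loose on the bench, the same as spacer_a.
- plug: pale green wax casting plug, loose on the bench, like a mushroom upside down: round foot 48 mm across and 8 mm high, then a round neck 30 mm across up to 40 mm. Origin at the centre of the foot's underside, z up the neck; grip it by the neck.
- dish: round steel dish for wing nuts, fixed: 80 mm across at the foot, 84 mm at the rim, 16 mm high, walls and floor 3 mm thick. Origin at the centre of its underside, z up.
- box: square open plywood box for spacers, fixed: 110 by 110 mm outside, 25 mm high, walls and floor 4 mm thick; both spacers go in it. Origin at the centre of its underside, x and y along its sides, z up.
- tray: long shallow open grey plastic tray for brackets, fixed: 160 mm (x) by 95 mm (y) outside, 16 mm high, walls and floor 4 mm thick; the bracket fits in it only lengthwise, along x. Origin at the centre of its underside, z up.
- tub: deep open white plastic tub for wax scraps, fixed: 140 mm (x) by 110 mm (y) outside, 45 mm high, walls and floor 4 mm thick; a wax chip about 24 by 17 mm and 14 mm above the underside is stuck in each of its four corners, the middle 65 mm by 46 mm is bare. Origin at the centre of its underside, z up.
There are look-alikes about, which are no part of the job. Of the things that look like the box, the largest one is meant. Of the things that look like the plug, take the one that is nearest to the robot's base at the start.

How it is judged:
By the outcome, as a careful person would: the job done as asked, in the order asked, and still so for the second after the job is handed in, with the robot touching nothing.
It also fails if it takes over 147 s, if anything falls off the work surface, if the arm or the gripper's body presses on something with over 40 N, if the wrist force passes 120 N, or if a joint passes its speed limit or range.

## Working session

There is one attempt and no reset: what is moved stays moved. The work goes in short steps, Python scripts to look and compute and a tool call to move; the robot and the scene stay as the last step left them, time stands still between calls to the robot, and variables do not carry over. Pictures are saved under pics/ and viewed, at most 14 in all, crops included, and the job is handed in when it is done.

Besides the shell and the picture viewer there is one more tool, called after "Request:" by a JSON object that holds its "fn" and its "kwargs", one argument or row to a line. play_rows: Moves the arm, as the interface text tells. Its arguments: {"type":"object","properties":{"increments":{"type":"string"},"grip_force":{"type":"number"}},"required":["increments"]}

```bash
ls; mkdir -p pics
python3 - <<'E'
from bench import *
import cv2,pickle
print(read_state())
d={}
for n in("top","side","wrist"):
    c=camera(n);d[n]=c
    print(n,{k:v for k,v in c.items() if k!="color"})
    cv2.imwrite(f"pics/{n}0.png",c["color"][:,:,::-1])
pickle.dump(d,open("c0.pkl","wb"))
E
```

```text
pics
{'time': 0.0, 'joint_positions': array([ 1.2033795 ,  0.33288918, -0.06469328,  1.46090289,  0.02159639,
        1.34992701, -0.08850597]), 'joint_vel': array([-0.00010881,  0.00046249,  0.00102285,  0.00138588, -0.00028731,
        0.00094464,  0.00049049]), 'joint_torque': array([-6.31694493e-04, -6.23238516e+01,  2.45758990e-02, -3.89898670e+01,
       -6.13747467e-02,  3.94173351e-02,  1.39974973e-04]), 'ee_pos': array([ 0.2111283 , -0.58785533,  0.22176147]), 'eef_rot': array([ 9.85173590e-01,  1.71558986e-01, -1.54427958e-04, -6.98700938e-04]), 'ft_force': array([ 0.19002497, -0.71752582,  0.08260344]), 'torque': array([-0.01816768,  0.01292183,  0.01529961]), 'grip_force': 0.0, 'width': 0.08724767652590786}
top {'fx': 477.6715579318539, 'fy': 477.6715579318539, 'cx': 309.3190750751947, 'cy': 240.6531047056949, 'k1': -0.09952175375323732, 'camera_from_world': array([[ 1.91598235e-02, -9.99812943e-01,  2.64192260e-03,
         6.51538583e-02],
       [-9.86334565e-01, -1.93338746e-02, -1.63616402e-01,
         5.40236729e-01],
       [ 1.63636875e-01,  5.29041793e-04, -9.86
[... 316 characters left out ...]
-0.01229426,  0.53874017],
       [-0.13578011,  0.63743833, -0.75844324,  0.08228649],
       [ 0.17643205, -0.73773913, -0.65162313,  1.40845941],
       [ 0.        ,  0.        ,  0.        ,  1.        ]])}
wrist {'fx': 411.4229506973495, 'fy': 411.4229506973495, 'cx': 313.43196187684566, 'cy': 237.99220175971297, 'k1': -0.011102355032108869, 'mount': array([[-1.82682670e-04, -9.56856316e-01, -2.90561453e-01,
         7.96144679e-02],
       [ 9.99999813e-01, -4.98851116e-06, -6.12295076e-04,
        -1.03317213e-03],
       [ 5.84428942e-04, -2.90561510e-01,  9.56856137e-01,
        -1.61756175e-01],
       [ 0.00000000e+00,  0.00000000e+00,  0.00000000e+00,
         1.00000000e+00]])}
```

View pics/top0.png

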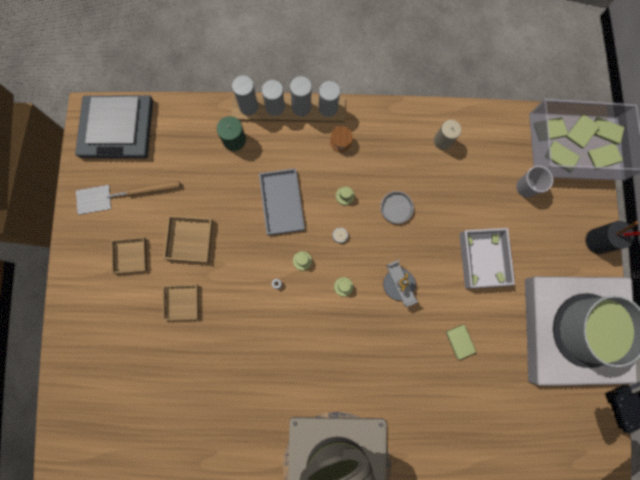

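View pics/side0.png

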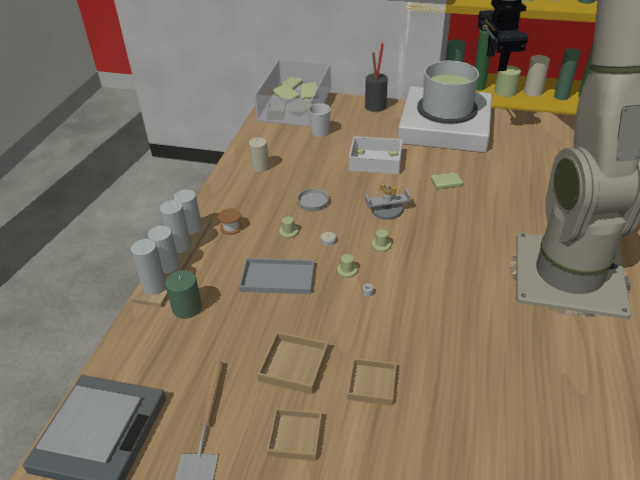

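Top view:
- **Plug look-alikes:** (344,286), (303,260) and (345,195). The first looks nearest to the base.
- **Boxes:** (190,240), which is the largest, (130,256) and (181,303).
- **Spacer-like:** (277,285). The white disc at (341,235) looks like a tealight.
- **Others:** dish (397,208), tray (283,202), tub (488,259), stand (400,285).

Next I'll measure them coarsely.

```bash
cat > h.py <<'E'
import numpy as np, cv2, pickle
from scipy.spatial.transform import Rotation as R
def tool(st):
    T=np.eye(4);T[:3,:3]=R.from_quat(st["eef_rot"]).as_matrix();T[:3,3]=st["ee_pos"];return T
def wfc(c,st=None):
    return tool(st)@c["mount"] if "mount" in c else np.linalg.inv(c["camera_from_world"])
def K(c): return np.array([[c["fx"],0,c["cx"]],[0,c["fy"],c["cy"]],[0,0,1]])
D=lambda c: np.array([c["k1"],0,0,0.])
def plane(c,px,z,st=None):
    T=wfc(c,st);p=cv2.undistortPoints(np.array(px,float).reshape(-1,1,2),K(c),D(c)).reshape(-1,2)
    d=np.c_[p,np.ones(len(p))]@T[:3,:3].T
    return T[:3,3]+d*((z-T[2,3])/d[:,2])[:,None]
def proj(c,P,st=None):
    T=np.linalg.inv(wfc(c,st));return cv2.projectPoints(np.array(P,float).reshape(-1,1,3),cv2.Rodrigues(T[:3,:3])[0],T[:3,3],K(c),D(c))[0].reshape(-1,2)
def tri(c1,p1,c2,p2,s1=None,s2=None):
    A=[];b=[]
    for c,p,s in((c1,p1,s1),(c2,p2,s2)):
        T=wfc(c,s);u=cv2.undistortPoints(np.array([[p]],float),K(c),D(c))[0,0]
        d=T[:3,:3]@[*u,1];d/=np.linalg.norm(d);M=np.eye(3)-np.outer(d,d);A.append(M);b.append(M@T[:3,3])
    return np.linalg.solve(sum(A),sum(b))
def go(st,xy,yaw=None,z=None):
    """tool-frame shift & turn to world point (TCP), tool down, tool-x heading yaw (mod pi)"""
    T=tool(st);
    x=T[:3,0];cur=np.arctan2(x[1],x[0])
    y=cur if yaw is None else cur+(yaw-cur+np.pi/2)%np.pi-np.pi/2
    Rt=np.array([[np.cos(y),np.sin(y),0],[np.sin(y),-np.cos(y),0],[0,0,-1]])
    p=np.array([*xy,T[2,3] if z is None else z])
    return np.round(R.from_matrix(T[:3,:3].T@Rt).as_rotvec(),4),np.round(T[:3,:3].T@(p-T[:3,3]),4)
E
python3 - <<'E'
from h import *
d=pickle.load(open("c0.pkl","rb"));t=d["top"]
for n,p,z in[("plugA",(344,286),.035),("plugB",(303,260),.035),("plugC",(345,195),.035),("spB",(277,285),.018),("tea",(341,235),.01),("box",(190,240),.025),("box2",(130,256),.025),("box3",(181,303),.025),("dish",(397,208),.016),("tray",(283,202),.01),("tub",(488,259),.04),("base",(398,286),.012)]:
    q=plane(t,p,z)[0];print(n,q.round(3),"r",np.hypot(*q[:2]).round(3), "side px",proj(d["side"],q).round())
im=cv2.resize(t["color"][160:340,80:530],None,fx=1.75,fy=1.75,interpolation=cv2.INTER_CUBIC)
cv2.imwrite("pics/crop1.png",im[:,:,::-1])
E
```

```text
plugA [ 0.431 -0.01   0.035] r 0.431 side px [[381. 234.]]
plugB [0.492 0.09  0.035] r 0.501 side px [[348. 259.]]
plugC [ 0.657 -0.011  0.035] r 0.658 side px [[290. 222.]]
spB [0.432 0.153 0.018] r 0.458 side px [[369. 287.]]
tea [ 0.561 -0.004  0.01 ] r 0.561 side px [[328. 237.]]
box [0.538 0.372 0.025] r 0.654 side px [[296. 354.]]
box2 [0.495 0.521 0.025] r 0.719 side px [[297. 424.]]
box3 [0.382 0.385 0.025] r 0.543 side px [[373. 374.]]
dish [ 0.632 -0.144  0.016] r 0.648 side px [[314. 197.]]
tray [0.643 0.144 0.01 ] r 0.659 side px [[278. 273.]]
tub [ 0.502 -0.365  0.04 ] r 0.621 side px [[377. 150.]]
base [ 0.435 -0.145  0.012] r 0.459 side px [[388. 208.]]
```

View pics/crop1.png

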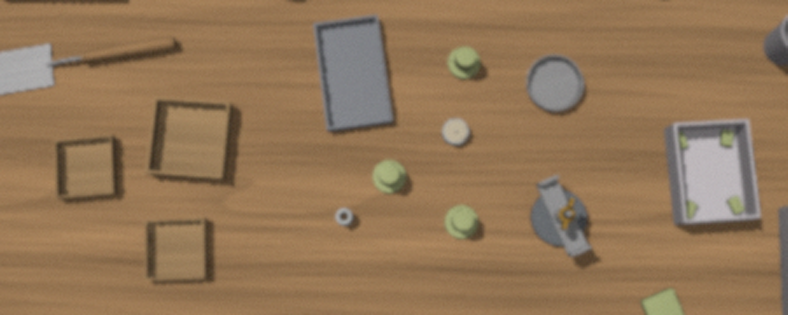

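The crop confirms the choices: three plugs, with (344,286) nearest to the base at r=0.43. There are three boxes, and the biggest is at (190,240). The side-view projections agree. Next I raise the arm and go over the stand for close wrist views.

Run:
```python
from bench import *
from h import *
s=read_state()
for xy,z in[((.211,-.588),.33),((.25,-.45),.33),((.43,-.145),.26)]: print(go(s,xy,0.345,z))
```

```text
(array([-0.0011,  0.0001, -0.0002]), array([-2.00e-04, -1.00e-04, -1.08e-01]))
(array([-0.0011,  0.0001, -0.0002]), array([ 0.0832, -0.1168, -0.1079]))
(array([-0.0011,  0.0001, -0.0002]), array([ 0.3557, -0.3429, -0.0377]))
```

Request:
{"fn": "play_rows", "kwargs": {
  "increments": "0 0 0 0 0 -0.05 1;0 0 0 0 0 -0.1 1;0 0 0 0.02 -0.03 -0.108 1;0 0 0 0.05 -0.07 -0.108 1;0 0 0 0.083 -0.107 -0.108 1;0 0 0 0.118 -0.137 -0.1 1;0 0 0 0.15 -0.167 -0.09 1;0 0 0 0.185 -0.197 -0.08 1"
}}

```text
time: 0.95
ee_pos: [0.319, -0.3386, 0.3023]
eef_rot: [0.985, 0.171, -0.0, 0.0]
ft_force: [1.0, -0.3, 0.2]
width: 0.0871
grip_force: 0.0
```

Request:
{"fn": "play_rows", "kwargs": {
  "increments": "0 0 0 0.035 -0.03 0.01 1;0 0 0 0.07 -0.06 0.02 1;0 0 0 0.105 -0.09 0.03 1;0 0 0 0.14 -0.12 0.035 1;0 0 0 0.17 -0.146 0.04 1;0 0 0 0.17 -0.146 0.04 1;0 0 0 0.17 -0.146 0.04 1"
}}

```text
time: 1.65
ee_pos: [0.4294, -0.145, 0.2623]
eef_rot: [0.985, 0.172, -0.0, -0.0]
ft_force: [-0.3, -1.3, 0.2]
width: 0.0868
grip_force: 0.0
```

Run:
```python
from bench import *
from h import *
s=read_state();c=camera("wrist");pickle.dump((s,c),open("w1.pkl","wb"))
print(s["ee_pos"],s["eef_rot"],s["time"],s["joint_vel"].round(3),s["joint_positions"].round(2))
cv2.imwrite("pics/w1.png",c["color"][:,:,::-1])
for q in[(.435,-.145,.08),(.431,-.01,.04),(.632,-.144,.016)]:print(proj(c,q,s))
```

```text
[ 0.42940601 -0.145009    0.2623293 ] [ 9.85018098e-01  1.72450736e-01 -3.01285883e-04 -1.55602823e-05] 1.65 [ 0.025 -0.004  0.037 -0.     0.005  0.002  0.009] [ 0.77 -0.05 -0.52  1.8  -0.02  1.38 -0.97]
[[317.14489285 204.06068715]]
[[177.06910799 149.87991224]]
[[392.547008   -19.54530844]]
```

View pics/w1.png

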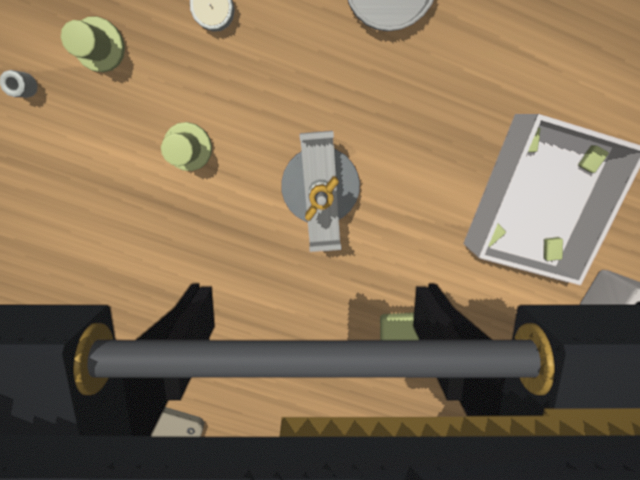

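The wrist view shows the stand at (320,190) with the bracket roughly vertical, with its ends at (318,135) and (325,247). The brass wing nut is at (321,198), its wings running diagonally. Plug A is at (180,146) and the tub at (553,195). I zoom in on the stand.

Run:
```python
from h import *
s,c=pickle.load(open("w1.pkl","rb"));im=c["color"]
hsv=cv2.cvtColor(im,cv2.COLOR_RGB2HSV)
print("px nut",hsv[213,309],hsv[185,334],"wood",hsv[230,250],"bracket",hsv[160,318],"base",hsv[190,295],"plug",hsv[146,180])
a=cv2.resize(im[120:260,260:380],None,fx=4.2,fy=4.2,interpolation=cv2.INTER_CUBIC)
cv2.imwrite("pics/crop2.png",a[:,:,::-1])
```

```text
px nut [ 20 164 190] [ 20 164 169] wood [ 16 112 176] bracket [ 34  10 179] base [ 90   8 136] plug [ 34  78 206]
```

View pics/crop2.png

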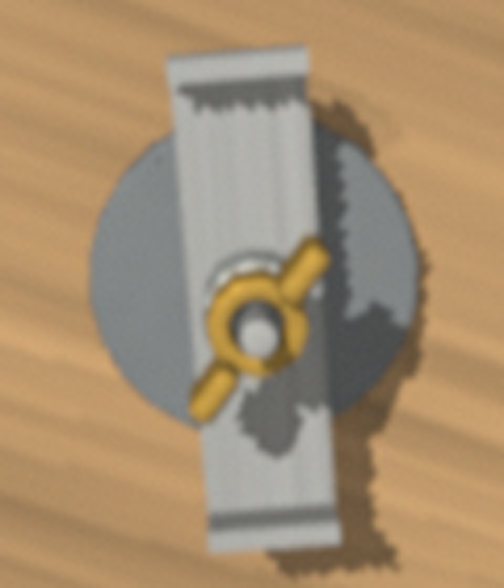

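The crop shows the stud top at crop (260,336), the hub ring centred at (257,322), the wing tips at (318,245) and (200,412), and the bracket end corners at (168,60), (307,50), (212,550) and (340,540).

Run:
```python
from h import *
s,c=pickle.load(open("w1.pkl","rb"))
f=lambda u:np.array(u)/4.2-.38+np.array([260,120])
P=lambda u,z:plane(c,f(u),z,s)[0]
print("stud",P((260,336),.08)[:2].round(4),"hub",P((257,322),.069)[:2].round(4))
a,b=P((318,245),.079),P((200,412),.079);v=a-b
print("wings",((a+b)/2)[:2].round(4),np.hypot(*v[:2]),np.degrees(np.arctan2(v[1],v[0])))
q=[P(u,.05)[:2] for u in((168,60),(307,50),(340,540),(212,550))]
print("br ctr",np.mean(q,0).round(4),"sides",[np.linalg.norm(q[i]-q[i-1]).round(4) for i in range(4)])
v=q[0]+q[1]-q[2]-q[3];print("bracket yaw",np.degrees(np.arctan2(v[1],v[0])), np.arctan2(v[1],v[0]))
# base disc & plug circles from masks
hsv=cv2.cvtColor(c["color"],cv2.COLOR_RGB2HSV)
l=[P((90,278),.012),P((418,278),.012)];print("base mid",np.mean(l,0).round(4),np.linalg.norm(l[0]-l[1]))
m=cv2.inRange(hsv,(26,50,110),(45,130,255))
for k in cv2.findContours(m,0,1)[0]:
    if cv2.contourArea(k)>300: print(cv2.contourArea(k),cv2.boundingRect(k),cv2.minEnclosingCircle(k))
# tub
m=cv2.inRange(hsv,(0,0,190),(180,40,255))
for k in cv2.findContours(m,0,1)[0]:
    if cv2.contourArea(k)>300: print("white",cv2.contourArea(k),cv2.boundingRect(k))
yaw=0
st=P((260,336),.08)[:2]
```

```text
stud [ 0.4399 -0.1472] hub [ 0.4404 -0.1465]
wings [ 0.4408 -0.1465] 0.041782621883957566 -14.76742101276897
br ctr [ 0.4395 -0.1473] sides [np.float64(0.1091), np.float64(0.0293), np.float64(0.1087), np.float64(0.0293)]
bracket yaw 24.588139773087242 0.42914399598094377
base mid [ 0.44   -0.1469  0.012 ] 0.0787353273148031
683.5 (383, 313, 34, 26) ((399.7804870605469, 328.243896484375), 18.92769432067871)
324.0 (545, 238, 18, 23) ((553.0, 248.8333282470703), 12.676627159118652)
376.5 (579, 146, 29, 27) ((593.0, 158.0), 15.231646537780762)
1756.5 (161, 122, 50, 49) ((185.5, 146.57408142089844), 24.738468170166016)
2352.5 (61, 17, 62, 55) ((90.56629943847656, 41.77900695800781), 31.7159366607666)
white 8625.5 (480, 114, 160, 171)
```

Run:
```python
from bench import *
from h import *
s=read_state()
print(go(s,(.4405,-.1468),-.258,.12),go(s,(.4405,-.1468),-.258,.057))
```

```text
(array([3.000e-04, 5.000e-04, 6.024e-01]), array([0.0106, 0.0045, 0.1424])) (array([3.000e-04, 5.000e-04, 6.024e-01]), array([0.0106, 0.0045, 0.2054]))
```

Request:
{"fn": "play_rows", "kwargs": {
  "increments": "0 0 0.14 0.003 0.001 0.035 1;0 0 0.28 0.006 0.003 0.07 1;0 0 0.42 0.01 0.0045 0.105 1;0 0 0.56 0.0106 0.0045 0.13 1;0 0 0.602 0.0106 0.0045 0.145 1;0 0 0.602 0.0106 0.0045 0.175 1;0 0 0.602 0.0106 0.0045 0.2 1;0 0 0.602 0.0106 0.0045 0.205 1"
}}

```text
time: 2.5
ee_pos: [0.4386, -0.1471, 0.0551]
eef_rot: [0.992, -0.129, -0.002, -0.0]
ft_force: [0.4, 0.2, 0.3]
width: 0.0872
grip_force: 0.0
```

Request:
{"fn": "play_rows", "kwargs": {
  "increments": "0 0 0 0 0 0 0.2;0 0 0 0 0 0 0.2;0 0 0 0 0 0 0.2;0 0 0 0 0 0 0.2;0 0 0 0 0 0 0.2;0 0 0 0 0 0 0.2;0 0 0 0 0 0 0.2;0 0 0 0 0 0 0.2",
  "grip_force": 20
}}

```text
time: 3.3
ee_pos: [0.441, -0.146, 0.0576]
eef_rot: [0.992, -0.128, 0.0, 0.0]
ft_force: [0.2, -0.8, 0.3]
width: 0.031
grip_force: 0.0
```

Request:
{"fn": "play_rows", "kwargs": {
  "increments": "0 0 0 0 0 0 0;0 0 0 0 0 0 0;0 0 0 0 0 0 0;0 0 0 0 0 0 0;0 0 0 0 0 0 0",
  "grip_force": 20
}}

```text
time: 3.8
ee_pos: [0.4409, -0.1464, 0.0575]
eef_rot: [0.992, -0.128, 0.0, 0.0]
ft_force: [-0.7, -3.2, -0.7]
width: 0.0207
grip_force: 20.0
```

Request:
{"fn": "play_rows", "kwargs": {
  "increments": "0 0 0 0 0 -0.02 0;0 0 0 0 0 -0.045 0;0 0 0 0 0 -0.08 0;0 0 0 0 0 -0.12 0;0 0 0 0 0 -0.15 0;0 0 0 0 0 -0.15 0;0 0 0 0 0 -0.15 0"
}}

```text
time: 4.5
ee_pos: [0.4411, -0.1458, 0.2075]
eef_rot: [0.992, -0.128, 0.0, 0.0]
ft_force: [0.0, -0.1, -2.0]
width: 0.0203
grip_force: 20.0
```

Run:
```python
from bench import *
from h import *
s=read_state();c=camera("wrist");t=camera("top")
pickle.dump((s,c,t),open("w2.pkl","wb"))
print(s["ee_pos"],s["width"],s["grip_force"])
cv2.imwrite("pics/w2.png",c["color"][:,:,::-1])
```

```text
[ 0.44111305 -0.14577619  0.20754557] 0.020297320561716924 19.997893961844966
```

View pics/w2.png

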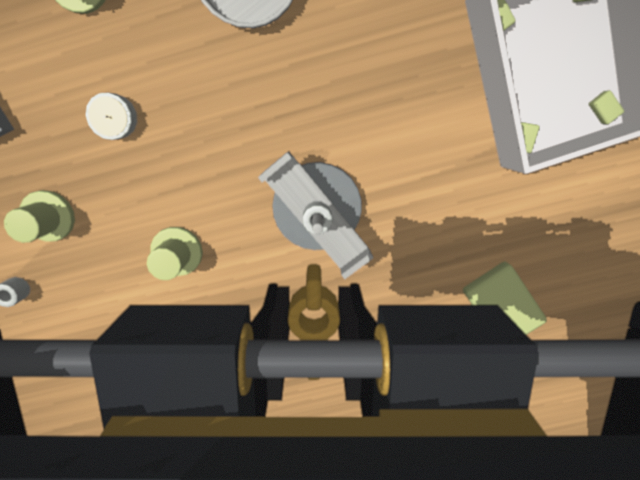

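The nut is held, and the spacer and bracket are still on the stud. I measure the containers from the first top image.

Run:
```python
from bench import *
from h import *
d=pickle.load(open("c0.pkl","rb"));t=d["top"]
hsv=cv2.cvtColor(t["color"],cv2.COLOR_RGB2HSV)
def rep(n,m,roi,z):
    x0,y0,x1,y1=roi;mm=np.zeros_like(m);mm[y0:y1,x0:x1]=m[y0:y1,x0:x1]
    k=max(cv2.findContours(mm,0,1)[0],key=cv2.contourArea);k=cv2.convexHull(k)
    w=plane(t,k.reshape(-1,2),z)[:,:2]
    (cx,cy),r=cv2.minEnclosingCircle((w*1000).astype(np.float32)); b=cv2.minAreaRect((w*1000).astype(np.float32))
    print(n,"circ",round(cx,1),round(cy,1),round(r,1),"rect",np.round(b[0],1),np.round(b[1],1),round(b[2],1))
g=cv2.inRange(hsv,(0,0,60),(180,60,255))
rep("dish",g,(375,185,420,230),.014)
rep("tray",g,(255,165,312,240),.014)
rep("tub",g,(455,225,520,295),.043)
print(hsv[240,190],hsv[222,190],hsv[240,215],hsv[202,190])
s=read_state();print(go(s,(.62,-.144),None,.2))
```

```text
dish circ 634.4 -144.0 42.5 rect [ 634.8 -144.9] [81.7 83.6] 89.6
tray circ 643.7 151.1 92.5 rect [644.1 148.3] [163.7  97.7] 9.0
tub circ 506.7 -360.8 92.0 rect [ 505.6 -360.6] [145.2 126.4] 4.4
[ 17 106 151] [ 17 108 132] [ 16 114 107] [ 16 118 151]
(array([-0.0004,  0.002 , -0.    ]), array([ 0.1734, -0.0473,  0.0059]))
```

Run:
```python
from bench import *
from h import *
s=read_state();print(go(s,(.6345,-.1445),None,.1),go(s,(.6345,-.1445),None,.0065))
```

```text
(array([-0.0004,  0.002 , -0.    ]), array([ 0.1878, -0.0505,  0.1059])) (array([-0.0004,  0.002 , -0.    ]), array([ 0.1879, -0.0504,  0.1994]))
```

Request:
{"fn": "play_rows", "kwargs": {
  "increments": "0 0 0 0.04 -0.01 0 0;0 0 0 0.08 -0.02 0 0;0 0 0 0.12 -0.032 0.015 0;0 0 0 0.16 -0.043 0.04 0;0 0 0 0.186 -0.05 0.075 0;0 0.002 0 0.188 -0.0505 0.115 0;0 0.002 0 0.188 -0.0505 0.15 0;0 0.002 0 0.188 -0.0505 0.175 0"
}}

```text
time: 5.4
ee_pos: [0.6334, -0.1441, 0.0276]
eef_rot: [0.992, -0.128, -0.002, -0.0]
ft_force: [0.7, 0.2, -1.2]
width: 0.021
grip_force: 20.0
```

Run:
```python
from bench import *
from h import *
s=read_state();print(s["ee_pos"],go(s,(.6345,-.1445),None,.0065))
```

```text
[ 0.63338944 -0.14408347  0.02761945] (array([-0.0005,  0.0038, -0.    ]), array([0.0013, 0.0001, 0.0211]))
```

Request:
{"fn": "play_rows", "kwargs": {
  "increments": "0 0.003 0 0 0 0.01 0;0 0.003 0 0 0 0.02 0;0 0.003 0 0 0 0.022 0;0 0.003 0 0 0 0.022 0;0 0.003 0 0 0 0.022 0"
}}

```text
time: 5.9
ee_pos: [0.6364, -0.1453, 0.0119]
eef_rot: [0.992, -0.128, 0.003, 0.0]
ft_force: [0.5, 0.5, -0.7]
width: 0.0206
grip_force: 20.0
```

Request:
{"fn": "play_rows", "kwargs": {
  "increments": "0 -0.005 0 0 0 0.003 0;0 -0.005 0 0 0 0.005 0;0 -0.005 0 0 0 0.0052 0;0 -0.005 0 0 0 0.0052 0"
}}

```text
time: 6.3
ee_pos: [0.636, -0.1453, 0.0056]
eef_rot: [0.992, -0.128, 0.0, 0.0]
ft_force: [-0.0, -0.4, 1.6]
width: 0.0208
grip_force: 20.0
```

Request:
{"fn": "play_rows", "kwargs": {
  "increments": "0 0 0 0 0 0 0.36;0 0 0 0 0 0 0.36;0 0 0 0 0 0 0.36;0 0 0 0 0 0 0.36"
}}

```text
time: 6.7
ee_pos: [0.6356, -0.145, 0.0053]
eef_rot: [0.992, -0.128, -0.0, -0.0]
ft_force: [0.6, 0.1, -0.5]
width: 0.0307
grip_force: 0.0
```

Request:
{"fn": "play_rows", "kwargs": {
  "increments": "0 0 0 0 0 -0.03 0.36;0 0 0 0 0 -0.07 0.5;0 0 0 0 0 -0.12 0.7;0 0 0 -0.03 0.008 -0.16 0.8;0 0 0 -0.07 0.018 -0.19 0.8;0 0 0 -0.11 0.029 -0.2 0.8;0 0 0 -0.15 0.04 -0.2 0.8;0 0 0 -0.15 0.04 -0.2 0.8"
}}

```text
time: 7.5
ee_pos: [0.4762, -0.1464, 0.2056]
eef_rot: [0.992, -0.129, -0.001, 0.002]
ft_force: [0.8, -0.7, -0.0]
width: 0.0685
grip_force: 0.0
```

Run:
```python
from bench import *
from h import *
s=read_state();c=camera("wrist")
pickle.dump((s,c),open("w3.pkl","wb"))
print(s["ee_pos"],s["eef_rot"],s["width"],proj(c,(.44,-.147,.055),s),proj(c,(.6356,-.145,.01),s))
cv2.imwrite("pics/w3.png",cv2.resize(c["color"][:340,150:500],None,fx=1.7,fy=1.7)[:,:,::-1])
```

```text
[ 0.47618582 -0.1464289   0.20555758] [ 9.91593038e-01 -1.29384019e-01 -7.73461962e-04  1.55707632e-03] 0.06851892044049962 [[326.03735925 260.23893372]] [[259.51465043  13.06913645]]
```

View pics/w3.png

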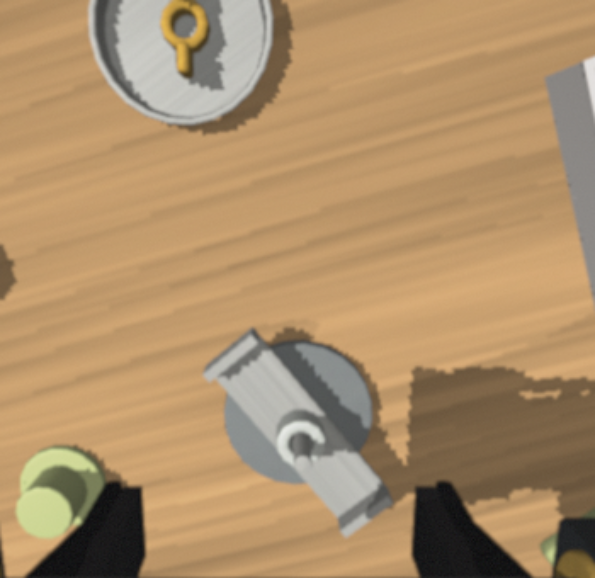

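The nut sits in the dish at crop (184,22), wings up. The spacer ring is at (300,443) and the bracket corners are at (205,377), (253,330), (390,497) and (345,535).

Run:
```python
from bench import *
from h import *
s,c=pickle.load(open("w3.pkl","rb"))
P=lambda u,z:plane(c,np.array(u)/1.7-.2+np.array([150,0]),z,s)[0][:2]
q=[P(u,.05) for u in((205,377),(253,330),(390,497),(345,535))];v=q[0]+q[1]-q[2]-q[3]
print("br",np.mean(q,0),np.arctan2(v[1],v[0]),"spacer",P((300,443),.055))
s=read_state()
print(go(s,(.440,-.147),.43,.1),go(s,(.440,-.147),.43,.038))
```

```text
br [ 0.44046832 -0.14775277] 0.4228911572026201 spacer [ 0.43982742 -0.14715011]
(array([ 2.60e-03,  2.00e-04, -6.89e-01]), array([-0.0372,  0.0102,  0.1059])) (array([ 2.60e-03,  2.00e-04, -6.89e-01]), array([-0.0372,  0.0101,  0.1679]))
```

Request:
{"fn": "play_rows", "kwargs": {
  "increments": "0 0 -0.14 -0.01 0.002 0.02 0.8;0 0 -0.28 -0.02 0.005 0.04 0.8;0 0 -0.42 -0.03 0.008 0.06 0.8;0 0 -0.56 -0.037 0.01 0.09 0.8;0.002 0 -0.689 -0.0372 0.0101 0.12 0.8;0.002 0 -0.689 -0.0372 0.0101 0.15 0.8;0.002 0 -0.689 -0.0372 0.0101 0.164 0.8;0.002 0 -0.689 -0.0372 0.0101 0.166 0.6"
}}

```text
time: 8.35
ee_pos: [0.4416, -0.1452, 0.038]
eef_rot: [0.977, 0.214, -0.001, -0.002]
ft_force: [0.7, 0.7, 0.0]
width: 0.0662
grip_force: 0.0
```

Request:
{"fn": "play_rows", "kwargs": {
  "increments": "0 0 0 0 0 0 0.4;0 0 0 0 0 0 0.4;0 0 0 0 0 0 0.4;0 0 0 0 0 0 0.4;0 0 0 0 0 0 0.4"
}}

```text
time: 8.85
ee_pos: [0.4421, -0.1461, 0.0398]
eef_rot: [0.977, 0.214, 0.0, -0.001]
ft_force: [0.3, -0.5, -0.2]
width: 0.0365
grip_force: 0.0
```

Run:
```python
from bench import *
from h import *
s=read_state();print(s["ee_pos"],s["width"],go(s,(.440,-.147),.425,.038))
```

```text
[ 0.44213703 -0.14609899  0.03981223] 0.03652470016938521 (array([-0.001 , -0.0011,  0.0067]), array([-0.0023, -0.0001,  0.0018]))
```

Request:
{"fn": "play_rows", "kwargs": {
  "increments": "0 0 0 -0.002 0 0.0015 0.4;0 0 0 -0.002 0 0.0015 0.2;0 0 0 -0.002 0 0.0015 0;0 0 0 -0.002 0 0.0015 0;0 0 0 -0.002 0 0.0015 0;0 0 0 -0.002 0 0.0015 0",
  "grip_force": 20
}}

```text
time: 9.45
ee_pos: [0.4401, -0.1467, 0.0378]
eef_rot: [0.977, 0.214, 0.0, -0.001]
ft_force: [-0.3, -0.3, -0.4]
width: 0.0233
grip_force: 20.0
```

Request:
{"fn": "play_rows", "kwargs": {
  "increments": "0 0 0 0 0 -0.02 0;0 0 0 0 0 -0.045 0;0 0 0 0 0 -0.08 0;0 0 0 0 0 -0.12 0;0 0 0 0 0 -0.14 0;0 0 0 0 0 -0.14 0"
}}

```text
time: 10.05
ee_pos: [0.4417, -0.1475, 0.1808]
eef_rot: [0.977, 0.214, 0.002, 0.001]
ft_force: [-0.8, 0.1, -1.2]
width: 0.0238
grip_force: 20.0
```

Run:
```python
from bench import *
from h import *
s=read_state();print(s["ee_pos"],s["width"])
t=pickle.load(open("c0.pkl","rb"))["top"]
g=cv2.cvtColor(t["color"],cv2.COLOR_RGB2GRAY)[210:272,155:222]
cv2.imwrite("pics/box.png",cv2.resize(t["color"][205:280,150:225],None,fx=6,fy=6,interpolation=cv2.INTER_CUBIC)[:,:,::-1])
print(go(s,(.54,.34),None,.2))
```

```text
[ 0.44171893 -0.1474517   0.18078307] 0.02382179842177579
(array([ 0.0024, -0.0038, -0.    ]), array([ 0.2933, -0.4015, -0.0191]))
```

View pics/box.png

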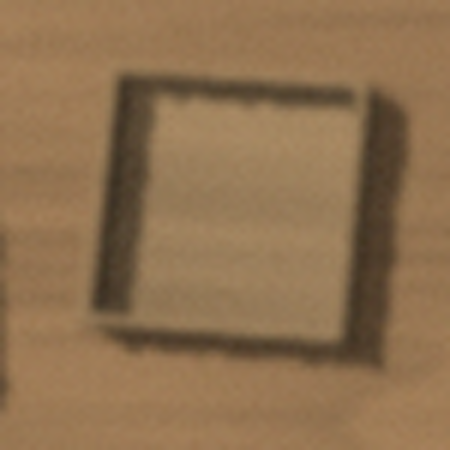

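The box rim corners are at crop (118,70), (372,85), (348,345) and (90,322).

Run:
```python
from bench import *
from h import *
t=pickle.load(open("c0.pkl","rb"))["top"]
q=plane(t,np.array([(118,70),(372,85),(348,345),(90,322)])/6-.42+np.array([150,205]),.025)[:,:2]
ctr=q.mean(0);print(ctr,[np.linalg.norm(q[i]-q[i-1]).round(4) for i in range(4)])
v=q[0]+q[1]-q[2]-q[3];yaw=np.arctan2(v[1],v[0]);print("yaw",yaw)
u=np.array([np.cos(yaw),np.sin(yaw)])
A,B=ctr+.024*u,ctr-.024*u;print("A",A,"B",B)
s=read_state();
for z in(.18,.06):print(go(s,A,yaw,z))
```

```text
[0.54118624 0.37674154] [np.float64(0.1065), np.float64(0.1078), np.float64(0.1091), np.float64(0.1083)]
yaw -0.04038461070899981
A [0.56516668 0.37577258] B [0.51720581 0.37771051]
(array([ 0.0014, -0.0043,  0.4722]), array([ 0.3311, -0.4235,  0.001 ]))
(array([ 0.0014, -0.0043,  0.4722]), array([ 0.3306, -0.4238,  0.121 ]))
```

Request:
{"fn": "play_rows", "kwargs": {
  "increments": "0 0 0.04 0.02 -0.026 0 0;0 0 0.08 0.047 -0.06 0 0;0 0 0.12 0.075 -0.096 0 0;0 0 0.16 0.103 -0.132 0 0;0 0 0.2 0.131 -0.168 0 0;0 0 0.24 0.159 -0.204 0 0;0 0 0.28 0.187 -0.24 0 0;0 0 0.32 0.215 -0.275 0 0"
}}

```text
time: 10.85
ee_pos: [0.52, 0.1943, 0.1773]
eef_rot: [0.998, 0.055, -0.001, -0.001]
ft_force: [1.1, 0.1, -0.3]
width: 0.0239
grip_force: 20.0
```

Run:
```python
from bench import *
from h import *
s=read_state();A=(.5652,.3758);print(s["ee_pos"])
for z in(.18,.05):print(go(s,A,-.04,z))
```

```text
[0.52002544 0.19434911 0.17727683]
(array([-0.0017,  0.0013,  0.1498]), array([ 0.0648, -0.1754, -0.0025]))
(array([-0.0017,  0.0013,  0.1498]), array([ 0.0649, -0.1752,  0.1275]))
```

Request:
{"fn": "play_rows", "kwargs": {
  "increments": "0 0 0.05 0.016 -0.044 0 0;0 0 0.1 0.032 -0.088 0 0;0 0 0.15 0.05 -0.132 0 0;0 0 0.15 0.063 -0.17 0.01 0;0 0 0.15 0.065 -0.1755 0.04 0;0 0 0.15 0.065 -0.1755 0.075 0;0 0 0.15 0.065 -0.1755 0.1 0;0 0 0.15 0.065 -0.1755 0.11 0"
}}

```text
time: 11.65
ee_pos: [0.5634, 0.3734, 0.0644]
eef_rot: [1.0, -0.019, -0.002, 0.001]
ft_force: [-0.5, 0.2, -0.3]
width: 0.0234
grip_force: 20.0
```

Run:
```python
from bench import *
from h import *
s=read_state();c=camera("wrist");print(s["ee_pos"],proj(c,(.5412,.3767,.004),s))
print(go(s,(.5652,.3758),-.04,.0075))
cv2.imwrite("pics/w4.png",c["color"][:,:,::-1])
```

```text
[0.56341033 0.37344692 0.0643625 ] [[310.72680088 292.86115343]]
(array([0.0013, 0.0049, 0.0025]), array([ 0.002 , -0.0025,  0.0569]))
```

View pics/w4.png

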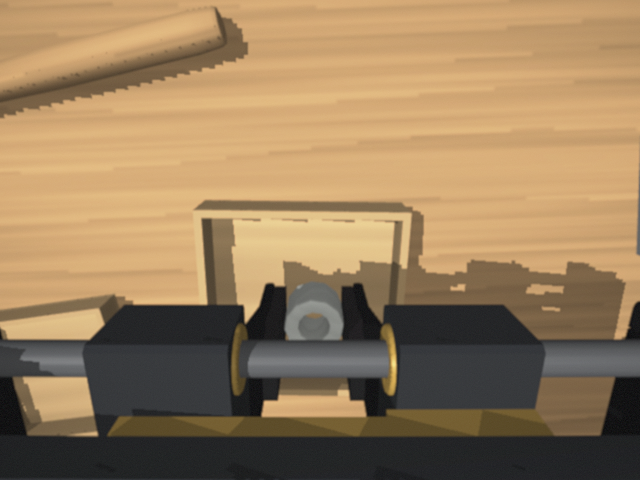

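The spacer is held upright over the box, whose rim spans columns 195–412 with its far wall at row 210. I lower it.

Request:
{"fn": "play_rows", "kwargs": {
  "increments": "0 0.002 0 0.002 -0.0025 0.015 0;0 0.002 0 0.002 -0.0025 0.03 0;0 0.002 0 0.002 -0.0025 0.042 0;0 0.002 0 0.002 -0.0025 0.05 0;0 0.002 0 0.002 -0.0025 0.05 0;0 0.002 0 0.002 -0.0025 0.05 0"
}}

```text
time: 12.3
ee_pos: [0.5675, 0.3772, 0.0191]
eef_rot: [1.0, -0.019, 0.001, -0.001]
ft_force: [0.3, 0.2, -1.0]
width: 0.0235
grip_force: 20.0
```

Request:
{"fn": "play_rows", "kwargs": {
  "increments": "0 -0.002 0 -0.001 0.001 0.006 0;0 -0.002 0 -0.001 0.001 0.01 0;0 -0.002 0 -0.001 0.001 0.0115 0;0 -0.002 0 -0.001 0.001 0.0115 0"
}}

```text
time: 12.7
ee_pos: [0.5663, 0.3761, 0.0072]
eef_rot: [1.0, -0.019, -0.0, -0.001]
ft_force: [-0.8, -0.5, -0.9]
width: 0.0234
grip_force: 20.0
```

Request:
{"fn": "play_rows", "kwargs": {
  "increments": "0 0 0 0 0 0 0.4;0 0 0 0 0 0 0.4;0 0 0 0 0 0 0.4;0 0 0 0 0 0 0.4"
}}

```text
time: 13.1
ee_pos: [0.5664, 0.3762, 0.0074]
eef_rot: [1.0, -0.019, -0.0, -0.001]
ft_force: [-0.7, 0.2, 0.1]
width: 0.0343
grip_force: 0.0
```

Request:
{"fn": "play_rows", "kwargs": {
  "increments": "0 0 0 0 0 -0.03 0.4;0 0 0 0 0 -0.07 0.5;0 0 0 0 0 -0.12 0.7;0 0 0 0 0 -0.16 0.8;0 0 0 -0.05 0 -0.18 0.8;0 0 0 -0.08 0.03 -0.18 0.8;0 0 0 -0.08 0.03 -0.18 0.8;0 0 0 -0.08 0.03 -0.18 0.8"
}}

```text
time: 13.9
ee_pos: [0.4853, 0.3482, 0.1878]
eef_rot: [1.0, -0.019, 0.001, -0.001]
ft_force: [0.8, -0.2, 0.6]
width: 0.069
grip_force: 0.0
```

Run:
```python
from bench import *
from h import *
s=read_state();c=camera("wrist");print(s["ee_pos"],s["eef_rot"]);pickle.dump((s,c),open("w5.pkl","wb"))
cv2.imwrite("pics/w5.png",c["color"][:,:,::-1])
print(proj(c,(.5652,.3758,.024),s),go(s,(.46,.153),-.04,.2))
```

```text
[0.48533662 0.34816225 0.18777942] [ 9.99813589e-01 -1.92858240e-02  7.56145863e-04 -5.22801589e-04]
[[274.55494792 114.14845254]] (array([-0.0011, -0.0015,  0.0014]), array([-0.0178,  0.196 , -0.0125]))
```

View pics/w5.png

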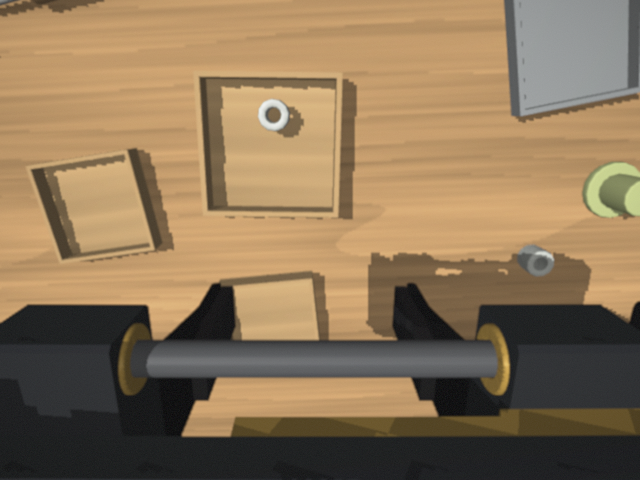

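Spacer A is standing in the box at (274,115). Spacer B's top ring is at (540,262), so I fetch it next.

Run:
```python
from bench import *
from h import *
s,c=pickle.load(open("w5.pkl","rb"))
q=plane(c,(540,262),.02,s)[0];print(q)
s=read_state();print(go(s,q[:2],-.04,.06))
```

```text
[0.43599468 0.15767037 0.02      ]
(array([-0.0021, -0.0012,  0.0009]), array([-0.0428,  0.193 ,  0.1273]))
```

Request:
{"fn": "play_rows", "kwargs": {
  "increments": "0 0 0 -0.01 0.045 0 0.8;0 0 0 -0.02 0.09 0 0.8;0 0 0 -0.03 0.135 0.005 0.8;0 0 0 -0.04 0.175 0.02 0.8;0 0 0 -0.043 0.193 0.05 0.8;0 0 0 -0.043 0.193 0.08 0.8;0 0 0 -0.043 0.193 0.1 0.7;0 0 0 -0.043 0.193 0.1 0.6"
}}

```text
time: 14.75
ee_pos: [0.4344, 0.1578, 0.085]
eef_rot: [1.0, -0.019, -0.002, -0.001]
ft_force: [0.2, 0.3, 0.8]
width: 0.0604
grip_force: 0.0
```

Run:
```python
from bench import *
from h import *
s=read_state();c=camera("wrist");print(s["ee_pos"],s["width"],proj(c,(.436,.1577,.02),s))
x,y=proj(c,(.436,.1577,.02),s)[0].astype(int)
cv2.imwrite("pics/w6.png",c["color"][180:400,180:460][:,:,::-1])
print(go(s,(.436,.1577),-.04,.006))
```

```text
[0.43438016 0.15778499 0.0850078 ] 0.06044712867024707 [[315.29228799 251.91029896]]
(array([-0.0024,  0.0041,  0.0017]), array([0.0019, 0.0002, 0.079 ]))
```

View pics/w6.png

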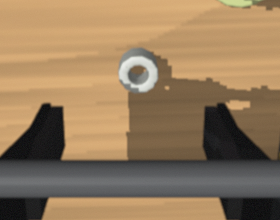

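The ring is at (318,254) against a predicted (315,252), so it is within about 1 mm. I descend.

Request:
{"fn": "play_rows", "kwargs": {
  "increments": "0 0.002 0 0.001 0.001 0.03 0.6;0 0.002 0 0.001 0.001 0.055 0.5;0 0.002 0 0.001 0.001 0.07 0.45;0 0.002 0 0.001 0.001 0.075 0.4;0 0.002 0 0.001 0.001 0.077 0.4;0 0.002 0 0.001 0.001 0.077 0.4"
}}

```text
time: 15.4
ee_pos: [0.4367, 0.1573, 0.0108]
eef_rot: [1.0, -0.019, 0.002, -0.001]
ft_force: [0.1, 0.0, -0.5]
width: 0.0354
grip_force: 0.0
```

Request:
{"fn": "play_rows", "kwargs": {
  "increments": "0 0 0 0 0 0 0.2;0 0 0 0 0 0 0;0 0 0 0 0 0 0;0 0 0 0 0 0 0;0 0 0 0 0 0 0;0 0 0 0 0 0 0",
  "grip_force": 20
}}

```text
time: 16.0
ee_pos: [0.4364, 0.1569, 0.0105]
eef_rot: [1.0, -0.019, 0.001, -0.001]
ft_force: [0.1, -1.1, 7.0]
width: 0.0228
grip_force: 20.0
```

Run:
```python
from bench import *
from h import *
s=read_state();print(s["ee_pos"],s["width"],s["grip_force"])
for z in(.15,.05):print(go(s,(.5172,.3777),-.04,z))
```

```text
[0.43640187 0.15692827 0.01051726] 0.02284144440701869 20.00304350629449
(array([-0.0017, -0.0028,  0.0016]), array([ 0.0727, -0.224 , -0.1389]))
(array([-0.0017, -0.0028,  0.0016]), array([ 0.0724, -0.2238, -0.0389]))
```

Request:
{"fn": "play_rows", "kwargs": {
  "increments": "0 0 0 0 0 -0.03 0;0 0 0 0 0 -0.07 0;0 0 0 0.015 -0.03 -0.11 0;0 0 0 0.03 -0.07 -0.135 0;0 0 0 0.045 -0.115 -0.139 0;0 0 0 0.06 -0.16 -0.139 0;0 -0.002 0 0.07 -0.2 -0.139 0;0 -0.002 0 0.0725 -0.224 -0.13 0"
}}

```text
time: 16.8
ee_pos: [0.517, 0.3813, 0.1408]
eef_rot: [1.0, -0.019, 0.0, -0.002]
ft_force: [-0.6, 0.6, -0.5]
width: 0.0225
grip_force: 20.0
```

Request:
{"fn": "play_rows", "kwargs": {
  "increments": "0 0 0 0 0 0.03 0;0 0 0 0 0 0.06 0;0 0 0 0 0 0.085 0;0 0 0 0 0 0.1 0;0 0 0 0 0 0.1 0;0 0 0 0 0 0.1 0"
}}

```text
time: 17.4
ee_pos: [0.5169, 0.3784, 0.0414]
eef_rot: [1.0, -0.019, 0.0, -0.001]
ft_force: [-0.2, 0.3, -0.6]
width: 0.0228
grip_force: 20.0
```

Run:
```python
from bench import *
from h import *
s=read_state();print(s["ee_pos"],s["width"],s["grip_force"])
print(go(s,(.5172,.3777),-.04,.015))
```

```text
[0.51694562 0.37836693 0.0414069 ] 0.02284419945340175 19.999818122014403
(array([-0.0025, -0.0004,  0.0018]), array([0.0003, 0.0007, 0.0264]))
```

Request:
{"fn": "play_rows", "kwargs": {
  "increments": "-0.002 0 0 0 0.0005 0.012 0;-0.002 0 0 0 0.0005 0.022 0;-0.002 0 0 0 0.0005 0.026 0;-0.002 0 0 0 0.0005 0.0265 0;-0.002 0 0 0 0.0005 0.0265 0"
}}

```text
time: 17.9
ee_pos: [0.5165, 0.3771, 0.0145]
eef_rot: [1.0, -0.019, -0.0, 0.001]
ft_force: [-2.7, -4.4, 8.2]
width: 0.0223
grip_force: 20.0
```

Request:
{"fn": "play_rows", "kwargs": {
  "increments": "0 0 0 0 0 0 0.4;0 0 0 0 0 0 0.4;0 0 0 0 0 0 0.4;0 0 0 0 0 0 0.4"
}}

```text
time: 18.3
ee_pos: [0.5166, 0.3776, 0.0138]
eef_rot: [1.0, -0.019, -0.0, 0.0]
ft_force: [-0.5, -0.6, 0.4]
width: 0.0344
grip_force: 0.0
```

Request:
{"fn": "play_rows", "kwargs": {
  "increments": "0 0 0 0 0 -0.03 0.4;0 0 0 0 0 -0.07 0.5;0 0 0 0 0 -0.12 0.7;0 0 0 0 0 -0.16 0.8;0 0 0 0 0.03 -0.18 0.8;0 0 0 0 0.07 -0.18 0.8;0 0 0 0 0.11 -0.18 0.8;0 0 0 0 0.15 -0.18 0.8"
}}

```text
time: 19.1
ee_pos: [0.5107, 0.2263, 0.1941]
eef_rot: [1.0, -0.019, 0.0, 0.0]
ft_force: [0.6, -0.6, 0.4]
width: 0.0691
grip_force: 0.0
```

Run:
```python
from bench import *
from h import *
s=read_state();t=camera("top");print(s["ee_pos"],s["eef_rot"])
# spacers in box: bright low-sat blobs
h=cv2.cvtColor(t["color"],cv2.COLOR_RGB2HSV);m=cv2.inRange(h,(0,0,120),(180,70,255));m[:205]=0;m[275:]=0;m[:,:160]=0;m[:,215:]=0
for k in cv2.findContours(m,0,1)[0]: print(cv2.contourArea(k),cv2.minEnclosingCircle(k),plane(t,cv2.minEnclosingCircle(k)[0],.022)[0])
for z in(.2,.12):print(go(s,(.44,-.147),.425,z))
```

```text
[0.5107064  0.22625307 0.19407329] [ 9.99819222e-01 -1.90132683e-02  1.34332315e-04  3.05879818e-05]
1505.0 ((191.5, 239.5), 41.188690185546875) [0.53975062 0.36895643 0.022     ]
286.0 ((174.0, 229.5), 28.218000411987305) [0.56424722 0.41485028 0.022     ]
(array([ 1.00e-04, -3.00e-04, -4.63e-01]), array([-0.0565,  0.3757, -0.0059]))
(array([ 1.00e-04, -3.00e-04, -4.63e-01]), array([-0.0565,  0.3757,  0.0741]))
```

Request:
{"fn": "play_rows", "kwargs": {
  "increments": "0 0 -0.06 -0.007 0.047 0 0.8;0 0 -0.12 -0.014 0.094 0 0.8;0 0 -0.18 -0.021 0.141 0 0.8;0 0 -0.24 -0.028 0.188 0 0.8;0 0 -0.3 -0.035 0.235 0 0.8;0 0 -0.36 -0.042 0.282 0 0.8;0 0 -0.42 -0.05 0.329 0 0.8;0 0 -0.463 -0.0565 0.372 0 0.8"
}}

```text
time: 19.95
ee_pos: [0.4394, -0.1441, 0.1943]
eef_rot: [0.977, 0.212, 0.0, 0.0]
ft_force: [0.5, -0.6, -0.1]
width: 0.0697
grip_force: 0.0
```

Request:
{"fn": "play_rows", "kwargs": {
  "increments": "0 0 0 0 0 0.02 0.8;0 0 0 0 0 0.05 0.8;0 0 0 0 0 0.075 0.8;0 0 0 0 0 0.075 0.8;0 0 0 0 0 0.075 0.8"
}}

```text
time: 20.45
ee_pos: [0.4404, -0.1418, 0.1196]
eef_rot: [0.977, 0.211, -0.0, -0.0]
ft_force: [-0.7, -0.3, 0.7]
width: 0.0696
grip_force: 0.0
```

Run:
```python
from bench import *
from h import *
s=read_state();c=camera("wrist");t=camera("top");pickle.dump((s,c,t),open("w7.pkl","wb"))
print(s["ee_pos"],s["width"])
a=cv2.resize(c["color"][100:400,170:470],None,fx=1.5,fy=1.5);b=cv2.resize(t["color"][205:280,150:225],(330,330),interpolation=cv2.INTER_CUBIC)
o=np.zeros((450,790,3),np.uint8);o[:,:450]=a;o[:330,460:]=b
cv2.imwrite("pics/w7.png",o[:,:,::-1])
print(go(s,(.4402,-.1472),.425,.029), proj(c,(.44,-.147,.08),s))
```

```text
[ 0.44038672 -0.14175272  0.11961024] 0.06959969861122603
(array([-0.0002,  0.0003,  0.0002]), array([-0.0024,  0.0049,  0.0906])) [[324.52195935 276.28561977]]
```

View pics/w7.png

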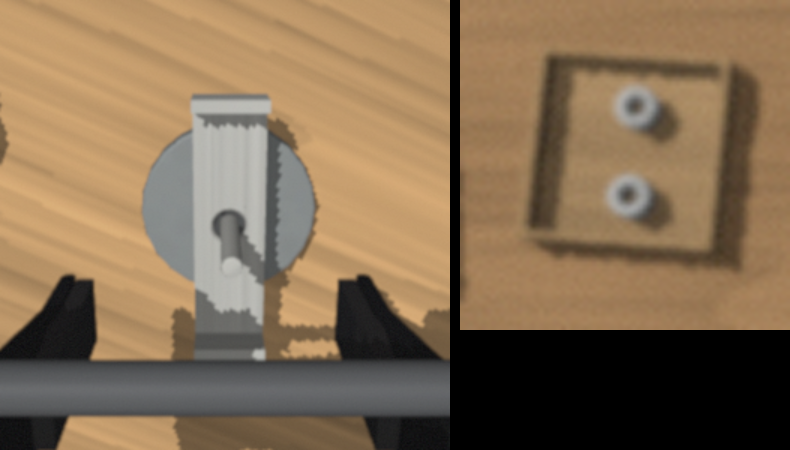

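Both spacers stand upright in the box. The bracket is aligned with the tool and the stud is free, so I descend on the bracket.

Request:
{"fn": "play_rows", "kwargs": {
  "increments": "0 0 0 -0.002 0.005 0.03 0.8;0 0 0 -0.0024 0.005 0.06 0.7;0 0 0 -0.0024 0.005 0.082 0.6;0 0 0 -0.0024 0.005 0.089 0.55;0 0 0 -0.0024 0.005 0.0905 0.5;0 0 0 -0.0024 0.005 0.0905 0.5;0 0 0 -0.0024 0.005 0.0905 0.5"
}}

```text
time: 21.25
ee_pos: [0.4411, -0.1477, 0.0299]
eef_rot: [0.978, 0.211, 0.001, 0.001]
ft_force: [0.3, -0.0, -0.1]
width: 0.0444
grip_force: 0.0
```

Request:
{"fn": "play_rows", "kwargs": {
  "increments": "0 -0.002 0 -0.001 0 0.0015 0.5;0 -0.002 0 -0.001 0 0.0015 0.3;0 -0.002 0 -0.001 0 0.0015 0.1;0 -0.002 0 -0.001 0 0.0015 0;0 -0.002 0 -0.001 0 0.0015 0;0 -0.002 0 -0.001 0 0.0015 0",
  "grip_force": 35
}}

```text
time: 21.85
ee_pos: [0.4392, -0.148, 0.0272]
eef_rot: [0.978, 0.211, -0.001, 0.0]
ft_force: [0.3, 0.0, 2.7]
width: 0.0294
grip_force: 35.0
```

Request:
{"fn": "play_rows", "kwargs": {
  "increments": "0 0 0 0 0 -0.01 0;0 0 0 0 0 -0.03 0;0 0 0 0 0 -0.055 0;0 0 0 0 0 -0.08 0;0 0 0 0 0 -0.11 0;0 0 0 0 0 -0.14 0;0 0 0 0 0 -0.15 0;0 0 0 0 0 -0.15 0"
}}

```text
time: 22.65
ee_pos: [0.4402, -0.1479, 0.1784]
eef_rot: [0.978, 0.211, 0.0, 0.001]
ft_force: [0.0, -0.7, -0.9]
width: 0.0293
grip_force: 35.0
```

Run:
```python
from bench import *
from h import *
s=read_state();c=camera("wrist");pickle.dump((s,c),open("w8.pkl","wb"))
print(s["ee_pos"],s["width"],s["eef_rot"])
t=pickle.load(open("c0.pkl","rb"))["top"]
a=cv2.resize(c["color"],(400,300));b=cv2.resize(t["color"][160:245,250:320],None,fx=5,fy=5,interpolation=cv2.INTER_CUBIC)
o=np.zeros((425,760,3),np.uint8);o[:300,:400]=a;o[:,410:]=b
cv2.imwrite("pics/w8.png",o[:,:,::-1])
```

```text
[ 0.44017647 -0.14790582  0.1783835 ] 0.029259305235968935 [9.77524650e-01 2.10818527e-01 8.25408806e-06 1.05266581e-03]
```

View pics/w8.png

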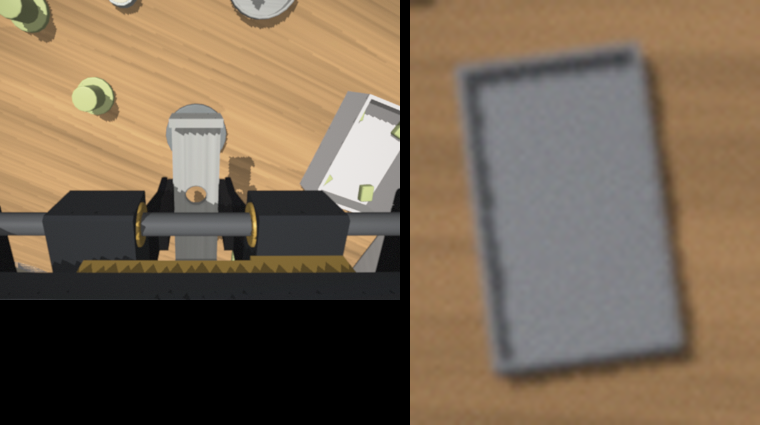

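The bracket is lifted level. The tray corners in the right panel are at (459,65), (639,45), (686,350) and (498,377).

Run:
```python
from bench import *
from h import *
t=pickle.load(open("c0.pkl","rb"))["top"]
q=plane(t,np.array([(49,65),(229,45),(276,350),(88,377)])/5-.4+np.array([250,160]),.016)[:,:2]
ctr=q.mean(0);v=q[0]+q[1]-q[2]-q[3];yaw=np.arctan2(v[1],v[0])
print(ctr,[np.linalg.norm(q[i]-q[i-1]).round(4) for i in range(4)],"yaw",yaw)
s=read_state()
for z in(.17,.1):print(go(s,ctr,yaw,z))
```

```text
[0.64353721 0.14742925] [np.float64(0.1635), np.float64(0.0926), np.float64(0.1607), np.float64(0.0948)] yaw 0.16412514651635332
(array([0.0006, 0.002 , 0.2607]), array([ 0.3077, -0.1848,  0.0062]))
(array([0.0006, 0.002 , 0.2607]), array([ 0.3078, -0.1848,  0.0762]))
```

Request:
{"fn": "play_rows", "kwargs": {
  "increments": "0 0 0.04 0.03 -0.018 0 0;0 0 0.08 0.068 -0.041 0 0;0 0 0.12 0.106 -0.064 0 0;0 0 0.16 0.145 -0.087 0 0;0 0 0.2 0.184 -0.11 0 0;0 0 0.24 0.223 -0.134 0 0;0 0 0.26 0.262 -0.158 0 0;0 0 0.26 0.296 -0.178 0.005 0"
}}

```text
time: 23.5
ee_pos: [0.636, 0.1388, 0.1694]
eef_rot: [0.997, 0.082, -0.002, 0.0]
ft_force: [0.5, 0.1, 0.6]
width: 0.0292
grip_force: 35.0
```

Request:
{"fn": "play_rows", "kwargs": {
  "increments": "0 0 0 0.01 -0.006 0.02 0;0 0 0 0.012 -0.007 0.05 0;0 0 0 0.012 -0.007 0.08 0;0 0 0 0.012 -0.007 0.1 0;0 0 0 0.012 -0.007 0.1 0;0 0 0 0.012 -0.007 0.1 0"
}}

```text
time: 24.1
ee_pos: [0.6456, 0.1453, 0.0704]
eef_rot: [0.997, 0.082, -0.002, 0.0]
ft_force: [0.0, 0.6, -0.9]
width: 0.0295
grip_force: 35.0
```

Run:
```python
from bench import *
from h import *
s=read_state();c=camera("wrist");pickle.dump((s,c),open("w9.pkl","wb"))
print(s["ee_pos"],s["width"],s["eef_rot"],go(s,(.6435,.1474),.164,.0065))
cv2.imwrite("pics/w9.png",c["color"][:,:,::-1])
```

```text
[0.64560474 0.14526447 0.07044337] 0.029453319009221463 [ 9.96592647e-01  8.24541703e-02 -2.07283097e-03  3.28858789e-04] (array([0.0003, 0.0042, 0.0011]), array([-0.0015, -0.0025,  0.0639]))
```

View pics/w9.png

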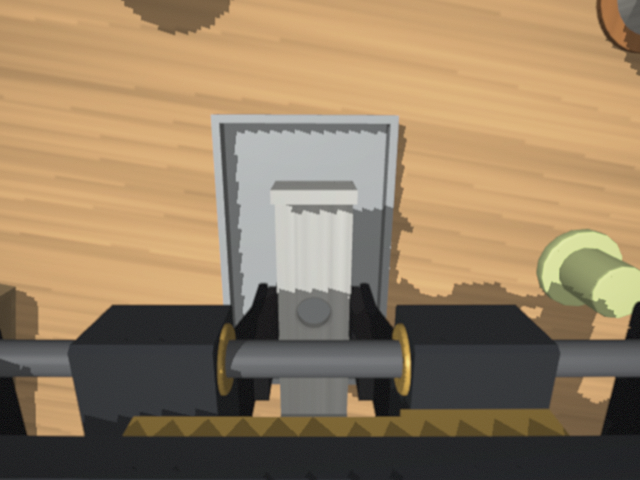

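The bracket is level and aligned with the tray, whose far rim is at row 118, columns 212–398. I lower it. The picture budget is now used, so the remaining checks are numeric.

Request:
{"fn": "play_rows", "kwargs": {
  "increments": "0 0.002 0 -0.001 -0.002 0.02 0;0 0.002 0 -0.001 -0.002 0.04 0;0 0.002 0 -0.001 -0.002 0.053 0;0 0.002 0 -0.001 -0.002 0.057 0;0 0.002 0 -0.001 -0.002 0.057 0;0 0.002 0 -0.001 -0.002 0.057 0"
}}

```text
time: 24.75
ee_pos: [0.6456, 0.1472, 0.0155]
eef_rot: [0.997, 0.082, 0.001, 0.0]
ft_force: [0.2, 0.4, -1.4]
width: 0.0292
grip_force: 35.0
```

Run:
```python
from bench import *
from h import *
s,c=pickle.load(open("w9.pkl","rb"))
q=plane(c,[(212,117),(398,117)],.016,s)[:,:2];m=q.mean(0)
print("far rim",q,"ctr est",m-.08*np.array([np.cos(.164),np.sin(.164)]))
s=read_state();print(s["ee_pos"],go(s,(.6435,.1474),.164,.0055))
```

```text
far rim [[0.71337469 0.20945154]
 [0.7287568  0.11695419]] ctr est [0.64213917 0.1501416 ]
[0.64557725 0.14721691 0.01553226] (array([ 0.0004, -0.0014,  0.0007]), array([-0.002 , -0.0005,  0.01  ]))
```

Request:
{"fn": "play_rows", "kwargs": {
  "increments": "0 0 0 -0.002 -0.001 0.005 0;0 0 0 -0.002 -0.001 0.009 0;0 0 0 -0.002 -0.001 0.01 0;0 0 0 -0.002 -0.001 0.01 0;0 0 0 -0.002 -0.001 0.01 0"
}}

```text
time: 25.25
ee_pos: [0.6426, 0.1477, 0.0046]
eef_rot: [0.997, 0.082, -0.0, 0.0]
ft_force: [-2.4, -0.5, 3.9]
width: 0.0291
grip_force: 37.5
```

Request:
{"fn": "play_rows", "kwargs": {
  "increments": "0 0 0 0 0 0 0.45;0 0 0 0 0 0 0.45;0 0 0 0 0 0 0.45;0 0 0 0 0 0 0.45"
}}

```text
time: 25.65
ee_pos: [0.6433, 0.1472, 0.0046]
eef_rot: [0.997, 0.082, 0.0, 0.0]
ft_force: [0.0, -3.5, 3.7]
width: 0.0387
grip_force: 1.7
```

Request:
{"fn": "play_rows", "kwargs": {
  "increments": "0 0 0 0 0 -0.02 0.45;0 0 0 0 0 -0.05 0.45;0 0 0 0 0 -0.09 0.6;0 0 0 0 0 -0.13 0.8;0 0 0 0 0 -0.17 0.8;0 0 0 -0.04 0 -0.19 0.8;0 0 0 -0.08 0 -0.2 0.8;0 0 0 -0.1 0 -0.2 0.8"
}}

```text
time: 26.45
ee_pos: [0.5422, 0.1321, 0.2059]
eef_rot: [0.997, 0.083, 0.001, 0.0]
ft_force: [1.1, 0.3, 0.5]
width: 0.0684
grip_force: 0.0
```

Run:
```python
from bench import *
from h import *
s=read_state();c=camera("wrist");pickle.dump((s,c),open("w10.pkl","wb"))
print(s["ee_pos"],s["width"],s["joint_vel"].round(2).max())
# bracket in the tray: corners predicted vs bright mask
h=cv2.cvtColor(c["color"],cv2.COLOR_RGB2HSV)
u=np.array([np.cos(.164),np.sin(.164),0]);w=np.array([-u[1],u[0],0]);C=np.array([.6435,.1474,.024])
print("pred",proj(c,[C+a*.055*u+b*.015*w for a,b in((1,1),(1,-1),(-1,-1),(-1,1))],s).round(0).tolist())
pr=proj(c,[C*[1,1,0]+[0,0,.006]+a*u+b*w for a,b in((.03,0),(0,.025),(0,-.025),(-.03,0))],s).round().astype(int);print([(p.tolist(),h[p[1],p[0]].tolist()) for p in pr if 0<=p[1]<480])
for thr in(185,):
  m=cv2.inRange(h,(0,0,thr),(180,40,255));m[300:]=0
  for k in cv2.findContours(m,0,1)[0]:
    if cv2.contourArea(k)>300: print(thr,cv2.contourArea(k),cv2.minAreaRect(k))
```

```text
[0.54224653 0.13214608 0.20585001] 0.06840478006426146 0.5
pred [[297.0, 5.0], [337.0, 5.0], [335.0, 154.0], [298.0, 154.0]]
[([317, 45], [30, 7, 190]), ([287, 85], [84, 7, 171]), ([347, 85], [100, 5, 165]), ([317, 122], [36, 7, 190])]
185 1235.5 ((464.0, 212.5), (39.0, 40.0), 90.0)
185 464.5 ((24.5, 195.0), (24.0, 25.0), 90.0)
185 528.5 ((23.350004196166992, 134.45001220703125), (27.51181411743164, 25.298219680786133), 18.434947967529297)
185 2941.0 ((314.5, 83.0), (126.0, 35.0), 90.0)
```

Run:
```python
from bench import *
from h import *
s=read_state()
print(go(s,(.42,-.01),.07,.2))
```

```text
(array([ 0.0013, -0.0002,  0.0965]), array([-0.1423,  0.1199,  0.0054]))
```

Request:
{"fn": "play_rows", "kwargs": {
  "increments": "0 0 0.03 -0.035 0.03 0 0.8;0 0 0.06 -0.07 0.06 0 0.8;0 0 0.096 -0.105 0.09 0 0.8;0 0 0.096 -0.142 0.12 0.005 0.8;0 0 0.096 -0.142 0.12 0.005 0.8;0 0 0.096 -0.142 0.12 0.005 0.8"
}}

```text
time: 27.1
ee_pos: [0.4235, -0.0106, 0.1995]
eef_rot: [0.999, 0.034, 0.0, 0.0]
ft_force: [0.9, 0.3, 0.8]
width: 0.0698
grip_force: 0.0
```

Run:
```python
from bench import *
from h import *
s=read_state();c=camera("wrist");pickle.dump((s,c),open("w11.pkl","wb"))
print(s["ee_pos"],proj(c,[(.431,-.01,.04),(.431,-.01,.008)],s))
h=cv2.cvtColor(c["color"],cv2.COLOR_RGB2HSV)
for v in(110,150,180,195,205,212):
  m=cv2.inRange(h,(26,45,v),(45,140,255));m[300:]=0
  for k in cv2.findContours(m,0,1)[0]:
    x,y,w,g=cv2.boundingRect(k)
    if cv2.contourArea(k)>150 and 220<x+w/2<420 and y>150:
      p=cv2.minEnclosingCircle(k);print(v,cv2.contourArea(k),(x,y,w,g),np.round(p[0],1),round(p[1],1),"z.04",plane(c,p[0],.04,s)[0][:2].round(4))
q=plane(c,[(317,200)],.04,s)
```

```text
[ 0.42347408 -0.01059092  0.19953875] [[314.51833864 207.14425837]
 [314.43085267 199.13459712]]
110 2171.5 (287, 172, 54, 53) [313.3 198.3] 27.0 z.04 [ 0.4381 -0.0085]
150 1795.5 (287, 172, 53, 53) [312.9 198.1] 26.8 z.04 [ 0.4382 -0.0082]
180 1652.0 (287, 173, 52, 52) [312.5 198.1] 26.5 z.04 [ 0.4382 -0.0079]
195 1554.0 (287, 173, 52, 51) [312.6 198.1] 26.1 z.04 [ 0.4382 -0.008 ]
205 1453.0 (288, 173, 50, 51) [312.6 197.8] 25.6 z.04 [ 0.4384 -0.008 ]
212 787.5 (296, 191, 34, 32) [312.  206.9] 17.1 z.04 [ 0.4311 -0.008 ]
212 490.0 (288, 174, 50, 42) [312.6 197.8] 25.3 z.04 [ 0.4385 -0.008 ]
```

Run:
```python
from bench import *
from h import *
s=read_state()
print(go(s,(.4313,-.0085),.07,.016))
# tub centre from w1 & top
d=pickle.load(open("c0.pkl","rb"));t=d["top"]
h=cv2.cvtColor(t["color"],cv2.COLOR_RGB2HSV)
g=cv2.inRange(h,(0,0,150),(180,40,255));m=np.zeros_like(g);m[222:298,452:522]=g[222:298,452:522]
k=max(cv2.findContours(m,0,1)[0],key=cv2.contourArea)
for z in(.045,.004):
  w=(plane(t,k.reshape(-1,2),z)[:,:2]*1000).astype(np.float32);print(z,cv2.minAreaRect(w))
# green chips in tub
m=cv2.inRange(h,(26,45,90),(45,160,255));n=np.zeros_like(m);n[230:292,460:515]=m[230:292,460:515]
for k in cv2.findContours(n,0,1)[0]:
  p=cv2.minEnclosingCircle(k)[0];print(cv2.contourArea(k),p,plane(t,p,.012)[0])
s1,c=pickle.load(open("w1.pkl","rb"))
h=cv2.cvtColor(c["color"],cv2.COLOR_RGB2HSV);m=cv2.inRange(h,(26,45,90),(45,160,255));m[:,:470]=0;m[300:]=0
for k in cv2.findContours(m,0,1)[0]:
  if cv2.contourArea(k)>40:
    p=cv2.minEnclosingCircle(k)[0];print("w1",cv2.contourArea(k),p,plane(c,p,.012,s1)[0])
```

```text
(array([ 0.0004, -0.0007, -0.0007]), array([ 0.0072, -0.0007,  0.1836]))
0.045 ((494.9759521484375, -361.2785949707031), (115.13346099853516, 80.857421875), 4.385075092315674)
0.004 ((500.2060852050781, -376.92333984375), (119.26211547851562, 83.75696563720703), 4.3850626945495605)
22.5 (473.5, 279.0) [ 0.45523636 -0.33613437  0.012     ]
42.0 (500.0, 277.0) [ 0.46116828 -0.40466405  0.012     ]
19.0 (469.5, 239.5) [ 0.55514122 -0.32926448  0.012     ]
43.5 (494.71429443359375, 238.42857360839844) [ 0.55920497 -0.39511516  0.012     ]
w1 364.0 (553.1876831054688, 248.81546020507812) [ 0.46098678 -0.40211234  0.012     ]
w1 131.0 (493.5, 235.0) [ 0.45309602 -0.33537878  0.012     ]
w1 414.5 (593.0, 158.5) [ 0.55801174 -0.39246737  0.012     ]
w1 110.5 (534.0, 139.5) [ 0.55415046 -0.32812388  0.012     ]
```

Request:
{"fn": "play_rows", "kwargs": {
  "increments": "0 0 0 0.007 -0.001 0.04 0.8;0 0 0 0.007 -0.001 0.08 0.8;0 0 0 0.007 -0.001 0.12 0.8;0 0 0 0.007 -0.001 0.155 0.8;0 0 0 0.007 -0.001 0.175 0.8;0 0 0 0.007 -0.001 0.181 0.7;0 0 0 0.007 -0.001 0.181 0.6;0 0 0 0.007 -0.001 0.181 0.5"
}}

```text
time: 27.95
ee_pos: [0.4317, -0.0083, 0.0194]
eef_rot: [0.999, 0.035, 0.001, 0.0]
ft_force: [0.5, -0.0, 0.3]
width: 0.0528
grip_force: 0.0
```

Request:
{"fn": "play_rows", "kwargs": {
  "increments": "0 0 0 0 0 0 0.4;0 0 0 0 0 0 0.2;0 0 0 0 0 0 0.1;0 0 0 0 0 0 0;0 0 0 0 0 0 0;0 0 0 0 0 0 0",
  "grip_force": 20
}}

```text
time: 28.55
ee_pos: [0.4311, -0.0091, 0.0191]
eef_rot: [0.999, 0.034, 0.0, 0.0]
ft_force: [-2.6, -0.5, 5.7]
width: 0.03
grip_force: 20.0
```

Run:
```python
from bench import *
from h import *
s=read_state();print(s["ee_pos"],s["width"],s["grip_force"])
for z in(.15,.05):print(go(s,(.507,-.364),.1,z))
```

```text
[ 0.43108921 -0.00907758  0.01906239] 0.029950706296678294 20.00173509120941
(array([ 0.001 , -0.0008, -0.0314]), array([ 0.0515,  0.3594, -0.1305]))
(array([ 0.001 , -0.0008, -0.0314]), array([ 0.0514,  0.3593, -0.0305]))
```

Request:
{"fn": "play_rows", "kwargs": {
  "increments": "0 0 0 0 0 -0.03 0;0 0 0 0 0 -0.075 0;0 0 0 0 0 -0.12 0;0 0 -0.01 0.01 0.03 -0.15 0;0 0 -0.02 0.02 0.07 -0.155 0;0 0 -0.03 0.03 0.115 -0.155 0;0 0 -0.03 0.035 0.16 -0.155 0;0 0 -0.03 0.04 0.205 -0.155 0"
}}

```text
time: 29.35
ee_pos: [0.4846, -0.2124, 0.1736]
eef_rot: [0.999, 0.05, -0.0, 0.0]
ft_force: [0.6, 0.4, -0.5]
width: 0.0296
grip_force: 20.0
```

Request:
{"fn": "play_rows", "kwargs": {
  "increments": "0 0 0 0.003 0.045 0 0;0 0 0 0.006 0.09 0 0;0 0 0 0.01 0.135 0 0;0 0 0 0.01 0.154 0 0;0 0 0 0.01 0.154 0 0;0 0 0 0.01 0.154 0 0"
}}

```text
time: 29.95
ee_pos: [0.5097, -0.3623, 0.1732]
eef_rot: [0.999, 0.049, -0.0, -0.0]
ft_force: [0.1, 0.7, -1.3]
width: 0.0292
grip_force: 20.0
```

Run:
```python
from bench import *
from h import *
s=read_state();c=camera("wrist");print(s["ee_pos"],s["width"],s["grip_force"])
h=cv2.cvtColor(c["color"],cv2.COLOR_RGB2HSV);m=cv2.inRange(h,(26,45,60),(45,160,255));m[345:]=0
for k in cv2.findContours(m,0,1)[0]:
  if cv2.contourArea(k)>60:
    p=cv2.minEnclosingCircle(k)[0];print(cv2.contourArea(k),cv2.boundingRect(k),plane(c,p,.012,s)[0].round(4))
# white tub floor/rim extent
m=cv2.inRange(h,(0,0,120),(180,35,255));m[345:]=0
k=max(cv2.findContours(m,0,1)[0],key=cv2.contourArea);print(cv2.contourArea(k),cv2.boundingRect(k),"rim far pts z.045:",plane(c,[tuple(k[k[:,0,1].argmin(),0])],.045,s)[0])
for z in(.05,.025):print(go(s,(.507,-.364),.1,z))
```

```text
[ 0.50965358 -0.36229478  0.17320107] 0.029243007019611706 19.999708235263824
7312.5 (262, 243, 110, 98) [ 0.4384 -0.3714  0.012 ]
616.5 (349, 143, 27, 33) [ 0.5584 -0.3943  0.012 ]
608.5 (259, 141, 28, 33) [ 0.5529 -0.3249  0.012 ]
18425.0 (240, 131, 161, 185) rim far pts z.045: [ 0.57229891 -0.30863526  0.045     ]
(array([-0.0005,  0.0005, -0.0013]), array([-0.0027,  0.0015,  0.1232]))
(array([-0.0005,  0.0005, -0.0013]), array([-0.0027,  0.0015,  0.1482]))
```

Request:
{"fn": "play_rows", "kwargs": {
  "increments": "0 0 0 -0.003 0.0015 0.03 0;0 0 0 -0.003 0.0015 0.06 0;0 0 0 -0.003 0.0015 0.09 0;0 0 0 -0.003 0.0015 0.115 0;0 0 0 -0.003 0.0015 0.13 0;0 0 0 -0.003 0.0015 0.138 0;0 0 0 -0.003 0.0015 0.138 0;0 0 0 -0.003 0.0015 0.138 0"
}}

```text
time: 30.8
ee_pos: [0.5077, -0.3649, 0.0369]
eef_rot: [0.999, 0.05, 0.001, 0.001]
ft_force: [0.0, 0.0, 0.4]
width: 0.0295
grip_force: 20.0
```

Request:
{"fn": "play_rows", "kwargs": {
  "increments": "0 0 0 0 0 0.006 0;0 0 0 0 0 0.011 0;0 0 0 0 0 0.0135 0;0 0 0 0 0 0.0135 0;0 0 0 0 0 0.0135 0"
}}

```text
time: 31.3
ee_pos: [0.5069, -0.3649, 0.0231]
eef_rot: [0.999, 0.049, -0.0, 0.0]
ft_force: [-4.7, 2.3, 9.2]
width: 0.029
grip_force: 20.0
```

Request:
{"fn": "play_rows", "kwargs": {
  "increments": "0 0 0 0 0 0 0.52;0 0 0 0 0 0 0.52;0 0 0 0 0 0 0.52;0 0 0 0 0 0 0.52;0 0 0 0 0 0 0.52"
}}

```text
time: 31.8
ee_pos: [0.5069, -0.3648, 0.022]
eef_rot: [0.999, 0.049, -0.0, 0.0]
ft_force: [0.3, 0.1, -0.3]
width: 0.0447
grip_force: 0.0
```

Request:
{"fn": "play_rows", "kwargs": {
  "increments": "0 0 0 0 0 -0.02 0.52;0 0 0 0 0 -0.05 0.52;0 0 0 0 0 -0.09 0.52;0 0 0 0 0 -0.13 0.6;0 0 0 -0.03 0 -0.17 0.6;0 0 0 -0.06 0 -0.19 0.6;0 0 0 -0.08 0 -0.19 0.6;0 0 0 -0.08 0 -0.19 0.6"
}}

```text
time: 32.6
ee_pos: [0.4249, -0.3741, 0.2133]
eef_rot: [0.999, 0.048, 0.0, 0.001]
ft_force: [-0.3, -0.6, 0.1]
width: 0.0521
grip_force: 0.0
```

Run:
```python
from bench import *
from h import *
s=read_state();c=camera("wrist");t=camera("top");sd=camera("side");print(s["ee_pos"],s["width"],s["grip_force"])
print("pred plug",proj(c,[(.507,-.364,.044),(.507,-.364,.008)],s).round(1).tolist())
h=cv2.cvtColor(c["color"],cv2.COLOR_RGB2HSV)
for v in(110,195,212):
  m=cv2.inRange(h,(26,45,v),(45,140,255));m[300:]=0
  for k in cv2.findContours(m,0,1)[0]:
    if cv2.contourArea(k)>150:
      p=cv2.minEnclosingCircle(k);print(v,cv2.contourArea(k),cv2.boundingRect(k),np.round(p[0],1),round(p[1],1))
# brass in dish, from side
for n,im in(("top",t),("side",sd)):
  h=cv2.cvtColor(im["color"],cv2.COLOR_RGB2HSV);u,v=proj(im,(.636,-.145,.015))[0].astype(int)
  m=cv2.inRange(h,(15,130,70),(28,255,255))[v-14:v+14,u-14:u+14];print(n,(u,v),"brass px",(m>0).sum())
  u,v=proj(im,(.6435,.1474,.006))[0].astype(int);H=h[v-22:v+22,u-34:u+34]
  k=max(cv2.findContours(cv2.inRange(H,(0,0,150),(180,25,255)),0,1)[0],key=cv2.contourArea);print(" bracket",(u,v),cv2.minAreaRect(k),"pred rel",(proj(im,[(.6435+a*.0543,.1474+a*.009,.01) for a in(1,-1)])-[u-34,v-22]).round().tolist())
```

```text
[ 0.42493857 -0.37412198  0.2133222 ] 0.052131680417643565 0.0
pred plug [[311.4, 108.7], [311.5, 109.1]]
110 406.0 (190, 281, 46, 19) [212.5 290. ] 24.2
110 463.5 (259, 154, 27, 31) [272.1 169. ] 15.1
110 462.0 (340, 153, 25, 31) [351.7 168. ] 15.2
110 2417.0 (284, 81, 55, 58) [310.5 109.3] 28.9
110 588.5 (343, 30, 25, 35) [355.   47.1] 17.6
110 576.5 (256, 28, 27, 34) [268.8  44.8] 17.4
195 239.0 (191, 286, 38, 14) [209.5 292.5] 19.6
195 209.5 (270, 155, 15, 28) [272.  168.5] 13.5
195 368.0 (341, 154, 22, 29) [352.5 168. ] 14.4
195 1885.0 (284, 81, 53, 57) [310.5 108.7] 28.3
195 325.5 (343, 39, 22, 23) [353.5  49. ] 13.2
212 220.0 (342, 155, 17, 26) [351.5 167.5] 12.7
212 1433.0 (284, 81, 53, 56) [308.9 108.4] 27.7
top (np.int64(397), np.int64(206)) brass px 34
 bracket (np.int64(281), np.int64(202)) ((36.27027130126953, 32.121620178222656), (15.124707221984863, 9.699540138244629), 80.53767395019531) pred rel [[32.0, 1.0], [38.0, 43.0]]
side (np.int64(311), np.int64(197)) brass px 85
 bracket (np.int64(277), np.int64(275)) ((35.5, 19.0), (1.0, 0.0), 180.0) pred rel [[10.0, 20.0], [58.0, 22.0]]
```

```bash
python3 -c "
from bench import *
print(close_job())"
```

```text
the job is handed in; nothing more can be done
None
```

The job is handed in at about 33 s of 147 s: wing nut in the dish, both spacers in the plywood box, bracket in the grey tray and plug in the white tub; nut and spacers checked in pictures, bracket and plug only by measurement (picture limit used up), and no verdict was returned.

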